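# Index the mitre fence one hole over

### The arm

A 7-joint arm with a two-finger parallel gripper is mounted at the origin on the work surface. World frame = base frame: x ahead of the robot, y to its left, z up, the work surface at z = 0. Lengths are in m, angles in rad, forces in N, time in s.
With the tool pointing down it reaches from about 0.425 to 0.95 m from the base axis. Payload 16.7 kg.
Tool frame: the origin (TCP) lies midway between the tips of the shut fingers; the grasp point (between the pads) lies 19 mm behind it; z points along the fingers, y is the direction in which the jaws open and shut (so a half turn about z gives the same grasp; the last joint's range is limited). The gripper opens to 94 mm and grips with 3 to 60 N. Pads are 16 mm wide; open, the fingers measure 119 mm over their backs; the gripper's body (75 mm by 177 mm) begins 78 mm behind the grasp point.
Start: joints at [-1.494, 0.426, 0.074, 1.606, -0.034, 1.111, -0.067], TCP at [0.151, 0.658, 0.205] pointing down, gripper open.
Joint ranges: [-2.85, 2.85], [-0.5, 2.14], [-1.23, 1.37], [0.21, 2.46], [-1.02, 4.16], [0.16, 2.05], [-2.73, 2.73]. Speed limits (rad/s): [1.89, 1.89, 2.39, 2.39, 3.01, 3.01, 3.01].

### API

Orientations are given as [roll, pitch, yaw] about the fixed x, y, z axes, in that order (R = Rz(yaw) Ry(pitch) Rx(roll)).
In Python, from cell import env gives the robot as it stands. Calls block until the motion is done:
- env.move_ptp(position, orientation): joint-space move of the TCP to a pose.
- env.move_l(position, speed=0.15, orientation=None, contact_N=None): straight line of the TCP; orientation=None keeps the orientation; speed is the mean speed in m/s. With contact_N (N) it stops when the force on the tool has changed by that much, and returns True; else False.
- env.move_joints(angles): joint-space move.
- env.let_go() and env.gripper_close(f_grip=None): open the fingers fully, or close them until they stop; f_grip is the grip in N (None keeps the last).
- env.dwell(seconds).
- env.inverse_kinematics(position, orientation): joint angles nearest the present ones, or None.
- env.get_state(): the state.
- env.grab_frame(name): name is "side" or "top" or "wrist"; returns the picture (384x512x3 uint8, red, green, blue); there is no depth.
- env.camera_info(name): a dict with "K" (3x3 intrinsics, pixels), "D" ([k1, k2, p1, p2, k3] as OpenCV has them; the pictures are not rectified), "T" (4x4, takes a point from camera to world coordinates); the wrist camera has in their place "hand_eye" (4x4, takes a point from camera to tool coordinates, whose origin is the TCP and whose axes are the flange's). Camera axes: x right, y up, looking along -z (the intrinsics and any distortion apply to the point x, -y, -z); pixel columns grow to the right and rows downward; lengths in m; the calibration is good to about 2 mm. A picture is of the moment at which its call begins: read the wrist's pose just before it. camera_info takes no time and is no camera call.
A pose or a line that the arm cannot do raises env.MotionError and nothing moves.
- env.sign_off(): hands the job in, once; it reports no verdict.
The state is a dict: "t": time; "qpos": joint angles; "qd": joint speeds; "tau": joint torques, N m; "position": TCP position; "orientation": TCP orientation; "wrist_force": force on the tool from outside, world axes, zero at the start; "torque": the same for the moment, N m; "grip_width": finger opening in m.
Only numpy, scipy, OpenCV 4.12 (cv2) and the standard library are available. Lean on these libraries where they do the work, as an engineer would, in place of code of your own. Each camera call takes 0.05 s, during which the arm holds its last target. There are 200 camera calls.

### The job

Set the mitre fence to its next angle: put the fingertips through the red pull ring so that they hook under its upper edge, lift the spring pin out of its hole, swing the fence arm to the very next hole on the side of the yellow dot, and let the pin drop fully home there. Do it gently, do not pinch or grip the ring, never let the pin into the hole with the blue dot, and leave the tin, the screwdriver and the offcut where they are.

Things in the scene. Friction and masses are not known exactly. Their poses are not given: they have to be found in the camera images.
- pivot (a point): On the fence arm's vertical pivot axis, at the top of the fixed green protractor plate (24 mm above the table). Frame: x from the middle index hole to the pivot, z up. The plate is round (200 mm radius) on the -x side, its sides cut straight at y = +-165 mm. On a 150 mm circle it has five 13 mm holes, 24 degrees (0.419 rad, 63 mm) apart; the arm starts in the middle one.
- fence_arm (a joint): Angle of the aluminium arm (rad, counter-clockwise from above positive): 0 = middle hole (starts within 0.006), +-0.419 the next holes, +-0.838 the outer ones. At a, the pin is at pivot-frame x = -150 cos a, y = -150 sin a (mm). Bar 38 mm wide, top 36 mm above the table; a wooden fence stands beyond the pivot. Swings with light friction (1 N at the pin), stays where left.
- index_pin (a joint): Lift of the round-nosed 10 mm spring pin (m): 0 = fully home, clear of the plate above about 0.014, upper stop at 0.034. The spring presses it down with 7 N at 0, 9.5 N at the stop. Let down between holes it rides on the plate at about 0.014 and drops in by itself when it comes over a hole.
- ring (a point): Centre of the red pull ring, rigid on the pin: inner diameter 52 mm, 6 mm bar, oiled (too slippery to pinch). Frame: x along the arm to the pivot, z up. It leans 42 degrees, top towards the pivot: straight through it is 0.74 x - 0.67 z. Closed fingers slanting down to the pivot 35 to 50 degrees from vertical pass through it and, raised, lift it by its upper bar; vertical ones slip out.
- pin_axis (a point): Point on the pin's vertical axis, 24 mm above the table while the pin is home; it moves with the pin. The ring's centre then is 92 mm above the table, 21 mm nearer to the pivot than this axis (129 mm from the pivot); the ring's top is at 116 mm. The boss below the ring is 27 mm wide, 62 mm high. Pivot-side of the ring there is free space down to the bar.
- yellow_dot: Yellow round sticker, 18 mm across, flat on the green plate; origin at its centre. It lies just outside one of the two holes next to the middle one, on the same line from the pivot, 178 mm from the pivot axis: the hole to go to.
- blue_dot: Blue round sticker, likewise 18 mm across, beside the opposite neighbouring hole: the wrong one.
- tin_mid (a point): Centre of a loose tin with a yellow label, 66 mm across and 95 mm high, standing beyond the wooden fence. Leave alone.
- driver: Loose screwdriver with a green handle, about 200 mm long and 26 mm high, lying on the table before the round edge of the plate, below the way to the ring; handle to its own -x. Leave alone.
- offcut_mid (a point): Centre of a loose timber offcut, 130 x 45 x 45 mm, lying on the table beside the plate, on the side away from the robot. Leave alone.

How it is judged:
On the way, in this order (a step that is already met when the one before it is completed fails the run):
1. the pin is lifted clear of the middle hole while the arm still stands there (value of joint index_pin above 0.012 m and value of joint fence_arm between -0.08 and 0.08 rad), for 0.1 s.
2. the pin has dropped home in the hole with the yellow dot (value of joint index_pin below 0.003 m and horizontal distance between pin_axis and yellow_dot below 0.031 m), for 0.2 s.
At the end, for the whole second after the job is handed in: The pin is home (within 3 mm) in the hole beside the yellow dot, the arm is at rest, and tin, screwdriver and offcut are within 15 mm of where they stood (all of step 2 and velocity of joint fence_arm between -0.05 and 0.05 rad/s and distance of each of tin_mid, driver, offcut_mid from where it was at the start of the episode below 0.015 m); the robot touches nothing.
It fails at once if the pin is let into the hole with the blue dot (value of joint index_pin below 0.005 m and horizontal distance between pin_axis and blue_dot below 0.031 m).
It fails at once if the ring is squeezed or the arm forced (the fingers press on it with more than 26 N in all) (contact force between the fingers and fence_arm above 26 N).
It fails at once if the tin is disturbed (distance of tin_mid from where it was at the start of the episode above 0.015 m).
It fails at once if the screwdriver is disturbed (distance of driver from where it was at the start of the episode above 0.015 m).
It fails at once if the offcut is disturbed (distance of offcut_mid from where it was at the start of the episode above 0.015 m).
It also fails if it takes over 54 s, if anything falls off the work surface, if the arm or the gripper's body presses on something with over 40 N, if the wrist force passes 120 N, or if a joint passes its speed limit or range.

## Working session

There is one attempt and no reset: what is moved stays moved. The work goes in short steps, each a Python script; the robot and the scene stay as the last script left them, time stands still between calls to the robot, and variables do not carry over. Pictures are saved under pics/ and viewed, about 8 in all and at most 12, crops included, and the job is handed in when it is done.

```bash
ls; mkdir -p pics
python3 - <<'E'
from cell import env
import cv2
for n in ("top","side"):
    cv2.imwrite(f"pics/{n}0.png",env.grab_frame(n)[:,:,::-1]); 
    c=env.camera_info(n); print(n,c)
s=env.get_state(); print(s)
E
```

```text
pics
top {'K': array([[368.63623   ,   0.        , 255.33991258],
       [  0.        , 368.63623   , 197.39284723],
       [  0.        ,   0.        ,   1.        ]]), 'D': array([0.00983087, 0.        , 0.        , 0.        , 0.        ]), 'T': array([[-0.00205264,  0.98734996, -0.15854288,  0.50751282],
       [-0.99941463, -0.00743969, -0.03339247,  0.05540565],
       [-0.03414956,  0.15838153,  0.98678726,  0.90197403],
       [ 0.        ,  0.        ,  0.        ,  1.        ]])}
side {'K': array([[379.06877049,   0.        , 260.74396888],
       [  0.        , 379.06877049, 193.67937035],
       [  0.        ,   0.        ,   1.        ]]), 'D': array([-0.10891729,  0.        ,  0.        ,  0.        ,  0.        ]), 'T': array([[ 0.81247484,  0.36942253, -0.45101177,  0.22802101],
       [-0.58265193,  0.54111437, -0.60639258, -0.45376966],
       [ 0.02003387,  0.7554616 ,  0.65488656,  0.65205233],
       [ 0.        ,  0.        ,  0.        ,  1.        ]])}
{'t': 0.1, 'qpos': array([-1.49449001,  0.42664976,  0.07385859,  1.60652787, -0.03412102,
        1.11080914, -0.06710452]), 'qd': array([ 9.70798973e-04, -3.02334866e-03,  4.53775173e-04, -2.16556531e-03,
        1.38606700e-03,  1.60497672e-03,  9.23756063e-05]), 'tau': array([ 7.39598705e-03, -9.37466025e+01,  3.67637046e+00, -4.55037725e+01,
       -4.87727788e-02,  1.70906936e-02,  6.94268988e-05]), 'position': array([0.1510629 , 0.65747679, 0.20486563]), 'orientation': array([-3.14045949e+00,  6.14451120e-05,  2.91573625e+00]), 'wrist_force': array([-0.72707018,  0.00716725, -0.13734934]), 'torque': array([-0.02713113, -0.02848209, -0.01345097]), 'grip_width': 0.09376761083855276}
```

View pics/top0.png

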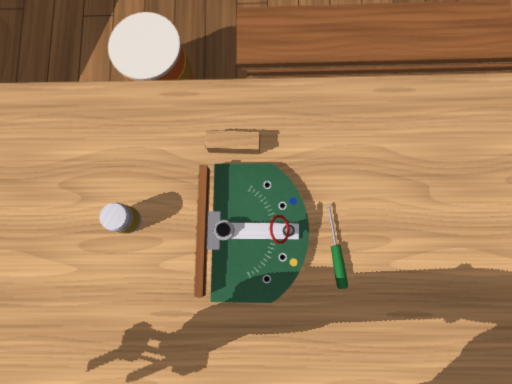

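View pics/side0.png

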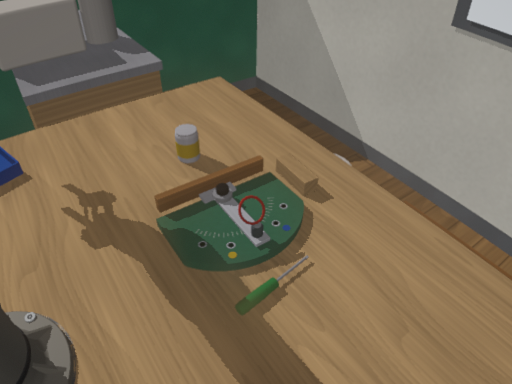

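Top view: pivot about (225,229), pin/ring about (285,230), yellow dot (293,262), blue (293,201), driver at (335,255), offcut (235,140), tin (115,217). The side view agrees: yellow is on the robot's side. Next I'll fit the frame from dots and holes in both views.

```bash
cat > h.py <<'E'
import numpy as np, cv2
from cell import env
from scipy.spatial.transform import Rotation as Ro
def ray(cam,uv):
    c=env.camera_info(cam); p=cv2.undistortPoints(np.array([[uv]],float),c["K"],c["D"])[0,0]
    return c["T"][:3,3], c["T"][:3,:3]@np.array([p[0],-p[1],-1.])
def onplane(cam,uv,z):
    o,d=ray(cam,uv); return (o+d*(z-o[2])/d[2])[:2]
def dots(img):
    hsv=cv2.cvtColor(img,cv2.COLOR_RGB2HSV); out={}
    for n,lo,hi in (("yellow",(20,150,120),(32,255,255)),("blue",(105,150,60),(130,255,255))):
        _,_,st,c=cv2.connectedComponentsWithStats(cv2.inRange(hsv,lo,hi))
        out[n]=[(tuple(np.round(c[i],1)),int(st[i,4])) for i in range(1,len(c)) if st[i,4]>8]
    m=cv2.inRange(hsv,(0,150,80),(8,255,255))|cv2.inRange(hsv,(172,150,80),(180,255,255))
    _,_,st,c=cv2.connectedComponentsWithStats(m)
    out["red"]=[(tuple(np.round(c[i],1)),st[i].tolist()) for i in range(1,len(c)) if st[i,4]>30]
    return out
E
python3 - <<'E'
from h import *
holes={"top":[(267,185),(282,206),(282,257),(267,279)],"side":[(284,206),(276,223),(231,245),(202,244)]}
for n in ("top","side"):
    im=env.grab_frame(n); print(n); d=dots(im)
    for k,v in d.items(): print(k,v)
    g=im.astype(float).min(2)
    for (u,v) in holes[n]:
        w=g[v-6:v+7,u-6:u+7]; w=np.clip(w-90,0,None); Y,X=np.mgrid[v-6:v+7,u-6:u+7]
        c=(np.sum(w*X)/w.sum(),np.sum(w*Y)/w.sum()); print("hole",np.round(c,1),np.round(onplane(n,c,.024),4),w.max())
    for k in("yellow","blue"):
        for c,a in d[k]: print(k,c,a,np.round(onplane(n,c,.024),4))
    cv2.imwrite(f"pics/{n}c.png",cv2.resize(im[140:310,180:360] if n=="top" else im[160:310,140:320],None,fx=3,fy=3)[:,:,::-1])
E
```

```text
top
yellow [((np.float64(293.1), np.float64(261.9)), 43)]
blue [((np.float64(292.7), np.float64(200.6)), 39)]
red [((np.float64(279.6), np.float64(228.9)), [270, 215, 19, 29, 137])]
hole [266.9 184.5] [0.6801 0.057 ] 88.0
hole [282.  205.3] [0.6288 0.0213] 94.0
hole [282.3 256.9] [0.5068 0.0221] 94.0
hole [266.2 279.1] [0.4559 0.0601] 37.0
yellow (np.float64(293.1), np.float64(261.9)) 43 [ 0.4951 -0.0029]
blue (np.float64(292.7), np.float64(200.6)) 39 [ 0.6401 -0.0046]
side
yellow [((np.float64(176.8), np.float64(148.7)), 17), ((np.float64(232.1), np.float64(254.5)), 39)]
blue [((np.float64(5.3), np.float64(160.3)), 220), ((np.float64(285.8), np.float64(227.1)), 29)]
red [((np.float64(252.2), np.float64(207.4)), [239, 196, 26, 28, 137])]
hole [283.3 205.4] [0.6807 0.0611] 43.0
hole [275.6 223.5] [0.6274 0.0225] 47.0
hole [230.4 244.7] [0.5061 0.0265] 41.0
hole [nan nan] [nan nan] 0.0
yellow (np.float64(176.8), np.float64(148.7)) 17 [0.5745 0.4302]
yellow (np.float64(232.1), np.float64(254.5)) 39 [0.4943 0.0011]
blue (np.float64(5.3), np.float64(160.3)) 220 [0.1286 0.6719]
blue (np.float64(285.8), np.float64(227.1)) 29 [ 6.397e-01 -3.000e-04]<stdin>:9: RuntimeWarning: invalid value encountered in scalar divide
```

```bash
cat >> h.py <<'E'
def fit():
    A=np.radians(24)
    P=lambda r,a:[-r*np.cos(a),-r*np.sin(a)]
    # yellow side: a<0
    m=[P(.178,-A),P(.178,A),P(.15,2*A),P(.15,A),P(.15,-A)]
    top=[(.4951,-.0029),(.6401,-.0046),(.6801,.057),(.6288,.0213),(.5068,.0221)]
    side=[(.4943,.0011),(.6397,-.0003),(.6807,.0611),(.6274,.0225),(.5061,.0265)]
    M=np.array(m+m);W=np.array(top+side)
    mc,wc=M.mean(0),W.mean(0); H=(M-mc).T@(W-wc)
    th=np.arctan2(H[0,1]-H[1,0],H[0,0]+H[1,1]); R=np.array([[np.cos(th),-np.sin(th)],[np.sin(th),np.cos(th)]])
    t=wc-R@mc; return t,th,W-(M@R.T+t)
piv,th,res=fit()
def tool(a,zt,r=.129,tilt=48,off=0.,flip=1,along=0.):
    """tool pose: TCP at ring-frame point radius r (arm angle a), height zt, moved 'along' m on tool z"""
    ux=np.array([np.cos(th+a),np.sin(th+a),0]); s,c=np.sin(np.radians(tilt)),np.cos(np.radians(tilt))
    z=s*ux+np.array([0,0,-c]); y=flip*np.cross([0,0,1],ux); x=np.cross(y,z)
    p=np.array([*piv,0])-r*ux+np.array([0,0,zt])+along*z
    return p,Ro.from_matrix(np.c_[x,y,z]).as_euler("xyz")
E
python3 - <<'E'
from h import *
print(piv,th,np.round(res*1000,1).tolist())
o1,d1=ray("top",(279.6,228.9));o2,d2=ray("side",(252.2,209.5))
s=np.linalg.lstsq(np.c_[d1,-d2],o2-o1,rcond=None)[0];print("ring tri",o1+s[0]*d1,o2+s[1]*d2,"pred",tool(0,.092)[0])
for tilt in (40,44,48):
  for flip in (1,-1):
    for a in (0,-.21,-.419):
      r=[]
      for al,dz in ((-.12,0),(.025,0),(.025,.055)):
        p,o=tool(a,.092+dz,tilt=tilt,flip=flip,along=al); q=env.inverse_kinematics(p,o); r.append(None if q is None else np.round(q,2).tolist())
      print(tilt,flip,a,*r)
E
```

```text
[0.56955076 0.1606057 ] 1.556982089908097 [[0.2, -1.9], [0.4, -1.6], [0.5, -1.7], [0.1, -1.4], [0.1, -2.3], [-0.6, 2.1], [0.0, 2.7], [1.1, 2.4], [-1.3, -0.2], [-0.6, 2.1]]
ring tri [0.56708926 0.02986541 0.09513607] [0.56638399 0.03028327 0.09507077] pred [0.56776878 0.03161801 0.092     ]
40 1 0 [-0.23, 0.6, 0.82, 1.84, -1.0, 1.5, -2.15] [0.01, 0.59, 0.26, 1.95, -0.97, 1.09, -2.23] [-0.13, 0.53, 0.45, 1.94, -0.98, 1.21, -2.27]
40 1 -0.21 [-0.11, 0.4, 0.63, 2.03, -0.96, 1.26, -2.31] [0.32, 0.49, -0.11, 2.09, -0.96, 0.82, -2.38] [0.01, 0.41, 0.26, 2.09, -1.02, 1.0, -2.38]
40 1 -0.419 [-0.14, 0.24, 0.63, 2.22, -1.01, 1.07, -2.42] [0.76, 0.49, -0.65, 2.22, -0.89, 0.51, -2.59] [0.47, 0.32, -0.3, 2.22, -1.01, 0.71, -2.56]
40 -1 0 [-0.15, 0.56, 0.7, 1.84, -0.95, 1.44, 0.94] [0.01, 0.59, 0.26, 1.95, -0.97, 1.09, 0.91] [-0.13, 0.53, 0.45, 1.94, -0.98, 1.21, 0.88]
40 -1 -0.21 [-0.11, 0.4, 0.63, 2.03, -0.96, 1.26, 0.83] [0.32, 0.49, -0.11, 2.09, -0.96, 0.82, 0.76] [0.01, 0.41, 0.26, 2.09, -1.02, 1.0, 0.76]
40 -1 -0.419 [-0.14, 0.24, 0.63, 2.22, -1.01, 1.07, 0.72] [0.76, 0.49, -0.65, 2.22, -0.8
[... 1088 characters left out ...]
46, 0.45, 2.01, -1.02, 1.32, -2.2] [0.53, 0.57, -0.29, 2.08, -0.98, 0.85, -2.29] [0.38, 0.46, -0.11, 2.07, -1.02, 0.98, -2.33]
48 1 -0.419 [0.62, 0.3, -0.11, 2.2, -1.0, 1.02, -2.35] [0.98, 0.62, -0.83, 2.23, -0.91, 0.49, -2.47] [0.99, 0.49, -0.83, 2.21, -0.9, 0.61, -2.56]
48 -1 0 [0.04, 0.62, 0.54, 1.8, -0.98, 1.51, 1.01] [0.21, 0.64, 0.07, 1.92, -0.97, 1.13, 0.95] [0.07, 0.57, 0.26, 1.92, -1.0, 1.25, 0.92]
48 -1 -0.21 [0.13, 0.46, 0.45, 2.01, -1.02, 1.32, 0.94] [0.53, 0.57, -0.29, 2.08, -0.98, 0.85, 0.85] [0.38, 0.46, -0.11, 2.07, -1.02, 0.98, 0.81]
48 -1 -0.419 [0.62, 0.3, -0.11, 2.2, -1.0, 1.02, 0.79] [0.98, 0.62, -0.83, 2.23, -0.91, 0.49, 0.67] [0.99, 0.49, -0.83, 2.21, -0.9, 0.61, 0.58]
```

View pics/topc.png

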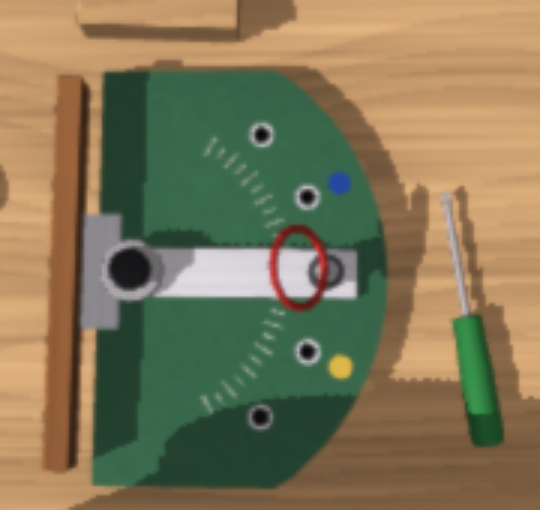

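Run:
```python
from h import *
env.gripper_close(10)
s=env.get_state(); env.move_l(s["position"]+[0,0,.2],.25)
p,o=tool(0,.093,tilt=45,flip=-1,along=-.10)
env.move_ptp(p+[0,0,.1],o); print(env.get_state()["qpos"])
env.move_l(p,.12); s=env.get_state()
print(s["t"],s["position"]-p,s["qpos"],s["wrist_force"],s["grip_width"])
cv2.imwrite("pics/s1.png",cv2.resize(env.grab_frame("side")[120:330,130:410],None,fx=2.5,fy=2.5)[:,:,::-1])
cv2.imwrite("pics/w1.png",env.grab_frame("wrist")[:,:,::-1])
```

```text
[-0.20926882  0.53140003  0.82409473  1.77606293 -0.98149066  1.63121829
  0.90552011]
6.4833 [ 0.00019302 -0.00022124  0.00040492] [-0.08048438  0.61422128  0.64224068  1.83986079 -1.00524002  1.47677355
  1.00985066] [ 0.80057691 -0.45654673  0.7828026 ] 0.0008464374138071016
```

View pics/s1.png

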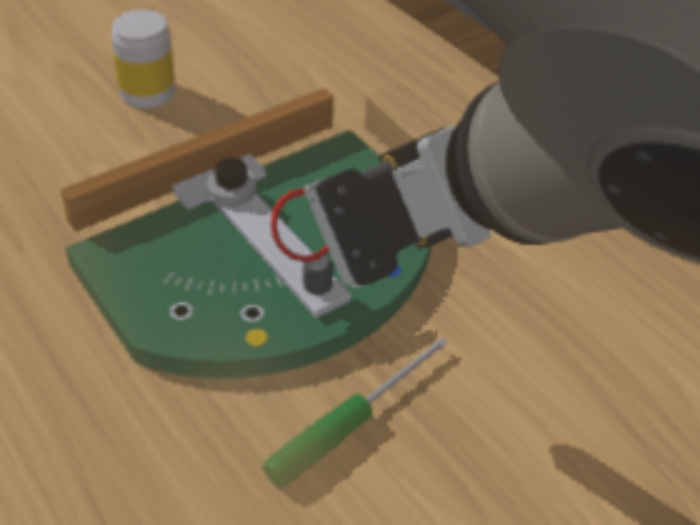

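View pics/w1.png

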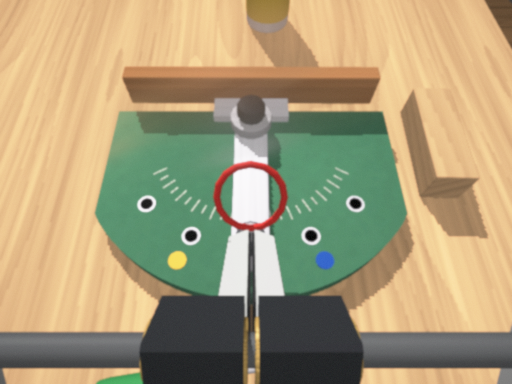

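The side view shows the shut fingers in front of the ring, clear of the driver. In the wrist view the ring is centred at (251,195) and the finger line at column 251, so they are aligned sideways. Next: insert with a contact guard.

Run:
```python
from h import *
p,o=tool(0,.093,tilt=45,flip=-1,along=.035)
print("contact",env.move_l(p,.08,contact_N=4)); s=env.get_state(); print(s["t"],s["position"]-p,s["wrist_force"])
cv2.imwrite("pics/w2.png",env.grab_frame("wrist")[:,:,::-1])
f0=s["wrist_force"]
if np.linalg.norm(s["position"]-p)<.003:
    # creep up until the ring is felt
    c=env.move_l(p+[0,0,.035],.03,contact_N=4); s=env.get_state()
    print("lift contact",c,s["t"],s["position"]-p,s["wrist_force"]-f0)
```

```text
contact False
8.4167 [ 0.0001505  -0.00024805  0.00014282] [-0.2906374  -0.32243696 -0.12131934]
lift contact True 9.1583 [-4.97184694e-05 -5.78894707e-04  1.81884720e-02] [ 1.1275141  -1.42383593 -0.36992714]
```

View pics/w2.png

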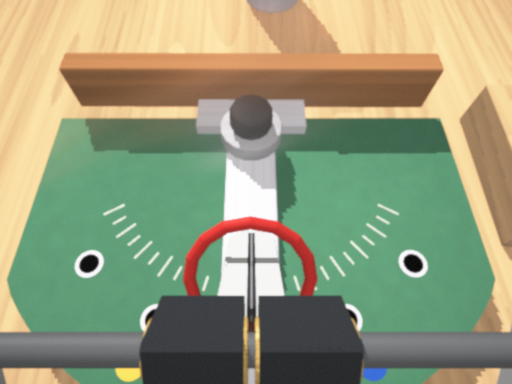

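Fingertips pass through the ring (tip at (251,235), inside the ring centred near (251,275)). Lifting in small steps while watching the force.

Run:
```python
from h import *
p,o=tool(0,.093,tilt=45,flip=-1,along=.035)
for dz in (.021,.024,.027,.031,.035,.039,.043):
    env.move_l(p+[0,0,dz],.03); s=env.get_state(); f=s["wrist_force"]; print(dz,s["t"],np.round(s["position"]-p,4),np.round(f,1))
    if np.linalg.norm(f)>19: break
cv2.imwrite("pics/s3.png",cv2.resize(env.grab_frame("side")[120:330,130:410],None,fx=2.5,fy=2.5)[:,:,::-1])
cv2.imwrite("pics/w3.png",env.grab_frame("wrist")[:,:,::-1])
```

```text
0.021 9.425 [-0.0002 -0.0006  0.0204] [ 0.2 -5.3 -7.9]
0.024 9.675 [-0.0002 -0.0006  0.0234] [-0.4 -4.5 -8.5]
0.027 9.925 [-0.0002 -0.0005  0.0264] [ 0.1 -5.5 -8. ]
0.031 10.2083 [-0.0002 -0.0006  0.0304] [-0.2 -5.1 -9.2]
0.035 10.4917 [-0.0003 -0.0006  0.0344] [ 0.9 -5.1 -9.5]
0.039 10.775 [-0.0003 -0.0006  0.0383] [ 0.6 -5.1 -9.4]
0.043 11.0583 [-0.0003 -0.0007  0.0423] [ 0.6 -5.5 -8.9]
```

View pics/s3.png

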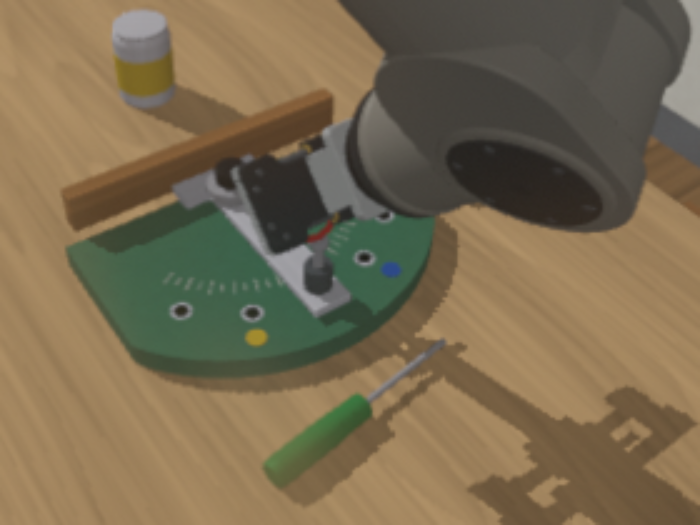

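The side view shows the ring lifted and the pin shaft exposed above the boss. The force is about 9 N vertical, so the pin is up about 24 mm. Now the swing.

Run:
```python
from h import *
for a in np.linspace(0,-.419,8)[1:]:
    p,o=tool(a,.093+.0425,tilt=45,flip=-1,along=.035)
    try: env.move_l(p,.025,orientation=o)
    except env.MotionError as e: print("ERR",a,e); break
    s=env.get_state(); f=s["wrist_force"]; print(round(a,3),round(s["t"],2),np.round(s["position"]-p,4),np.round(f,1),np.round(s["qpos"],2))
    if np.linalg.norm(f)>19: break
cv2.imwrite("pics/s4.png",cv2.resize(env.grab_frame("side")[120:330,130:410],None,fx=2.5,fy=2.5)[:,:,::-1])
```

```text
-0.06 11.56 [-0.0006 -0.0008 -0.0006] [-0.9 -6.  -9.2] [ 0.11  0.53  0.17  1.98 -1.    1.11  0.88]
-0.12 11.96 [-0.0006 -0.0007 -0.0006] [-1.8 -6.6 -8.6] [ 0.18  0.5   0.09  2.02 -1.01  1.04  0.85]
-0.18 12.36 [-0.0006 -0.0007 -0.0006] [-2.2 -5.7 -9.6] [ 0.27  0.48 -0.02  2.06 -1.01  0.97  0.82]
-0.239 12.76 [-0.0007 -0.0007 -0.0006] [-2.7 -6.1 -9.6] [ 0.38  0.46 -0.15  2.11 -1.01  0.89  0.78]
-0.299 13.16 [-0.0007 -0.0007 -0.0006] [-2.5 -6.1 -9.8] [ 0.5   0.44 -0.3   2.15 -1.01  0.8   0.74]
-0.359 13.56 [-0.0008 -0.0007 -0.0006] [-3.5 -5.8 -9.8] [ 0.63  0.44 -0.45  2.18 -1.02  0.72  0.7 ]
-0.419 13.96 [-0.0008 -0.0006 -0.0006] [ -4.1  -5.5 -10.2] [ 0.76  0.44 -0.61  2.22 -1.02  0.62  0.66]
```

View pics/s4.png

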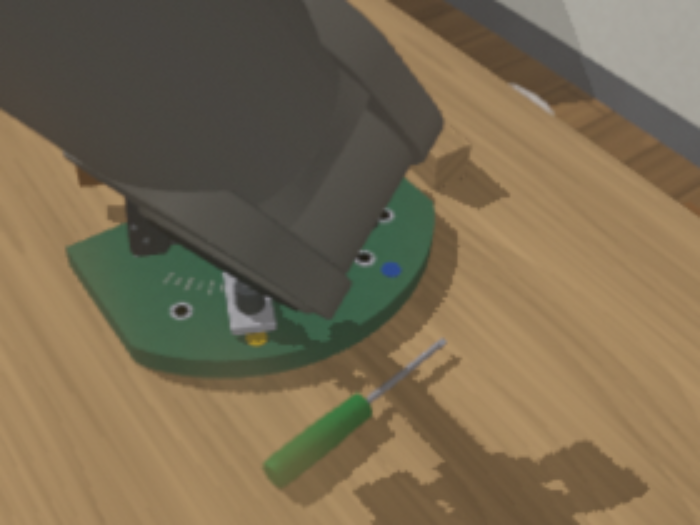

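The arm bar now covers the yellow hole, its end by the yellow dot at (257,340). Lowering stepwise; the force should persist down to about dz = 18.5 mm if the pin drops in.

Run:
```python
from h import *
for dz in (.038,.035,.032,.029,.026,.023,.020,.017):
    p,o=tool(-.419,.093+dz,tilt=45,flip=-1,along=.035)
    env.move_l(p,.03,orientation=o); s=env.get_state(); f=s["wrist_force"]; print(dz,round(s["t"],2),np.round(s["position"]-p,4),np.round(f,1))
    if f[2]>-3: break
```

```text
0.038 14.31 [-0.0005 -0.0007 -0.0008] [-4.5 -6.6 -9.3]
0.035 14.56 [-0.0004 -0.0008 -0.0007] [-3.4 -7.4 -9.8]
0.032 14.81 [-0.0004 -0.0007 -0.0007] [-3.6 -7.7 -8.6]
0.029 15.06 [-0.0004 -0.0007 -0.0007] [-3.  -7.8 -9.1]
0.026 15.31 [-0.0003 -0.0008 -0.0007] [-3.6 -7.4 -8.2]
0.023 15.56 [-0.0003 -0.0008 -0.0007] [-3.  -6.8 -8.8]
0.02 15.81 [-0.0002 -0.0004 -0.0004] [-1.5 -5.1 -7.6]
0.017 16.06 [0.0002 0.0004 0.0002] [ 0.4 -1.1 -1.5]
```

The force vanished only at 17 to 20 mm, so the pin followed all the way into the hole. Centring the fingers, withdrawing and checking.

Run:
```python
from h import *
for dz,al,sp in ((.003,.035,.05),(.003,-.09,.07),(.12,-.12,.15)):
    p,o=tool(-.419,.093+dz,tilt=45,flip=-1,along=al)
    c=env.move_l(p,sp,orientation=o,contact_N=6 if al<0 and dz<.1 else None); s=env.get_state(); print(dz,al,c,round(s["t"],2),np.round(s["position"]-p,4),np.round(s["wrist_force"],1))
    if c: break
t=env.grab_frame("top"); d=dots(t); print(d["red"],d["yellow"])
cv2.imwrite("pics/t5.png",cv2.resize(t[140:310,180:360],None,fx=3,fy=3)[:,:,::-1])
cv2.imwrite("pics/s5.png",cv2.resize(env.grab_frame("side")[120:330,130:410],None,fx=2.5,fy=2.5)[:,:,::-1])
```

```text
0.003 0.035 False 16.49 [-0.0002  0.0002 -0.0002] [-0.7  0.1 -0.6]
0.003 -0.09 False 18.43 [-0.      0.0002 -0.0002] [-0.6 -0.9  0.3]
0.12 -0.12 False 19.51 [-0.0003  0.0002 -0.0007] [-0.7 -0.1 -0.2]
[((np.float64(274.2), np.float64(252.6)), [263, 239, 22, 28, 145])] [((np.float64(294.4), np.float64(262.4)), 25)]
```

View pics/s5.png

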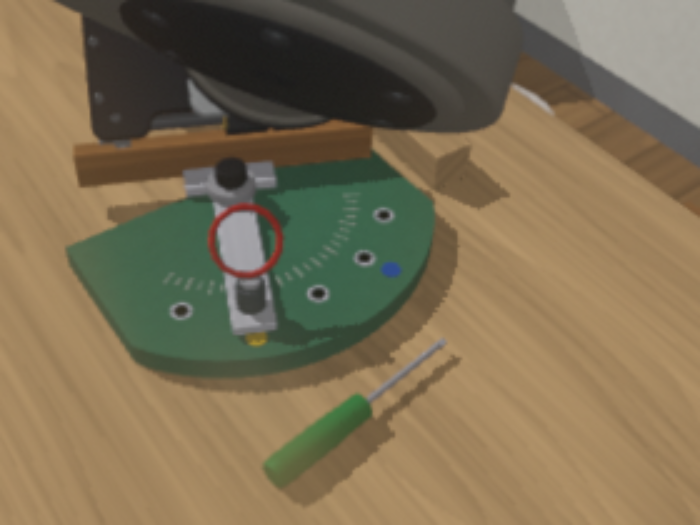

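View pics/t5.png

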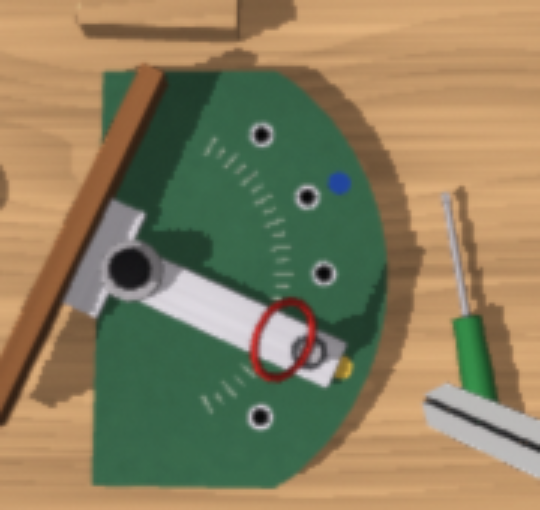

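Both views show the arm over the yellow hole, the middle and blue holes empty, and the driver, offcut and fence surroundings undisturbed. I'll check the ring height by triangulation, then hand in.

Run:
```python
from h import *
t=dots(env.grab_frame("top"))["red"][0]; s=dots(env.grab_frame("side"))["red"][0]
bc=lambda q:(q[1][0]+q[1][2]/2-.5,q[1][1]+q[1][3]/2-.5)
o1,d1=ray("top",bc(t));o2,d2=ray("side",bc(s))
k=np.linalg.lstsq(np.c_[d1,-d2],o2-o1,rcond=None)[0];r=(o1+k[0]*d1+o2+k[1]*d2)/2
print("ring",r,"home pred",tool(-.419,.092)[0])
if abs(r[2]-.094)<.006: env.sign_off(); print("handed in",env.get_state()["t"])
```

```text
ring [0.51482024 0.04440651 0.09290209] home pred [0.51544465 0.04350092 0.092     ]
the job is handed in; nothing more can be done
the job is handed in; nothing more can be done
```

The fence is set to the yellow-dot hole and the job is handed in; hand-in came at about 20 s of the 54 s allowed, and it reports no verdict.

**What I did:** I put the shut fingers through the ring at 45° and lifted the pin about 24 mm. I swung the arm −0.419 rad towards the yellow dot, lowered the pin into the hole, and withdrew without touching anything. The wrist force stayed at or below about 13 N at every step I read, against the 26 N limit.

**Last checks:**
- **Pin home:** the spring force lasted down to the same height at which the ring was first felt, so the pin dropped fully in. The triangulated ring centre is within about 1.5 mm of where it should be with the pin home (height 92.9 mm against 92 mm).
- **Right hole:** both cameras show the arm over the yellow hole, with the middle and blue-side holes empty.
- **Loose items:** the screwdriver and offcut look unmoved. The tin was out of the last cropped views, so I did not check it again, but the fingers never went near it.
- **Disagreement:** the two cameras differed by about 4 mm when locating the plate, so I used the average.

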